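Jack up the power-supply chassis on the service turntable and hold it

ROBOT

A 7-joint arm with a two-finger parallel gripper is mounted at the origin on the work surface. World frame = base frame: x ahead of the robot, y to its left, z up, the work surface at z = 0. Lengths are in m, angles in rad, forces in N, time in s.
With the tool pointing down it reaches from about 0.425 to 0.95 m from the base axis. Payload 16.7 kg.
Tool frame: the origin (TCP) lies midway between the tips of the shut fingers; the grasp point (between the pads) lies behind it (ctrl.grip_depth is the z of the grasp point in the tool frame, in m); z points along the fingers, y is the line along which they close (so a half turn about z gives the same grasp; the last joint's range is limited). The gripper opens to 94 mm and grips with 3 to 60 N. Pads are 16 mm wide; open, the fingers measure 119 mm over their backs; the gripper's body (75 mm by 177 mm) begins 78 mm behind the grasp point.
Start: joints at [1.042, 0.426, 0.074, 1.606, -0.034, 1.111, -0.067], TCP at [0.25, -0.627, 0.205] pointing down, gripper open.
Joint ranges: [-2.85, 2.85], [-0.5, 2.14], [-1.23, 1.37], [0.21, 2.46], [-1.02, 4.16], [0.16, 2.05], [-2.73, 2.73]. Speed limits (rad/s): [1.89, 1.89, 2.39, 2.39, 3.01, 3.01, 3.01].

INTERFACE

Orientations are given as a unit quaternion [w, x, y, z].
In Python, from workcell import ctrl, viewer gives the robot as it stands.
- The arm moves only by the shell command python3 -m handwheel 'ROWS' [FORCE]. ROWS is JSON, a list of rows, each a list of 3 entries, a list of its own where there are three numbers: the turn, a rotation vector about the tool's x, y, z in rad, then the shift along the tool's x, y, z in m, then the finger opening in m, from 0 to 0.094. In form: [[[wx, wy, wz], [dx, dy, dz], hand], ...]. A call has 1 to 10 rows; each row is the pose to reach, as a shift and turn from the pose commanded when the call began, along the tool's axes at that moment; what a row does not reach only later rows make up. A row lasts 1/12 s, in which the tool goes at most 41.7 mm and 7.16 degrees, less where a joint would pass 70% of its speed; a pose out of reach is approached as far as the arm can. A call with a gripper value outside its range is refused whole. The fingers move at their own pace and stop on an object; FORCE is the grip in N (left out, the last holds). Time passes only in rows, so rows that repeat a pose let the fingers close. It gives the time, the measured TCP pose, the force, the opening and the grip force at its end, in the units of the state.
- ctrl.observe(): the state, without advancing time (a new reading comes with each control period).
- viewer.capture(name): name is "scene" or "side" or "wrist"; returns a dict with "frame" (400x640x3 uint8, red, green, blue), "z_map" (400x640 float32, m along the optical axis (not along the pixel's ray), 0 where there is no reading), "fx", "fy", "cx", "cy" (pixels), "eye" and "orientation" of the camera in the world; the wrist camera has in their place "mount" (4x4, takes a point from camera to tool coordinates, whose origin is the TCP and whose axes are the flange's). Camera axes: x right, y down, z forward; pixel columns grow to the right and rows downward; lengths in m; the calibration is good to about 2 mm. A picture is of the moment at which its call begins: read the wrist's pose just before it.
- ctrl.close_job(): hands the job in; it is judged then, once.
Trained networks look in a picture, given as the dict that the camera call returned (one of the last four; its "shot" number tells which), for a name from the list of things; names that differ only in an ending like _2 or _b are one class to them, and where a whole thing is asked for, a point or a joint stands for the part that bears it (a point fixed in the world has none). Each returns a list of dicts, best first, with "conf" (0 to 1); they miss things now and then, are a little off and sometimes report something else, mostly with a low value. They report only what shows in the picture. A call takes as long as a camera call.
- viewer.silhouettes(name, picture): "region" (400x640 bool, what is visible of it).
- viewer.landmark_of(name, picture): "point" ([x, y, z] in m, in the coordinates of the camera as it stood for that picture, good to about 4 mm: a listed point, or the origin of a listed thing).
The state is a dict: "time_s": time; "joints": joint angles; "joint_vel": joint speeds; "effort": joint torques, N m; "eef_pos": TCP position; "orientation": TCP orientation; "contact_force": force on the tool from outside, world axes, zero at the start; "torque": the same for the moment, N m; "gripper_width": finger opening in m; "gripper_force": force on a finger pad.
Only numpy, scipy, OpenCV 4.12 (cv2) and the standard library are available. Lean on these libraries where they do the work, as an engineer would, in place of code of your own. Each camera call takes 0.05 s, during which the arm holds its last target. There are 200 camera calls.

TASK

I want to change the rubber feet under the lug end of the power-supply chassis, but its lifting lug faces the back of the bench: turn the turntable by its handle, not by the chassis, just one click clockwise seen from above, so that the lug faces the clear bench on the robot's right. Then stand the lever jack flat on the bench with its saddle squarely under the bolt that marks the lift point, let go of it, push its handle all the way down so that the jack alone raises that end, and finish while still holding the handle down. Leave everything else on the bench where it is.

Things in the scene. Friction and masses are not known exactly. Their poses are not given: they have to be found in the camera images.
- turntable: fixed service turntable: grey base 156 mm wide with an aluminium disc 170 mm across, upper face 42 mm above the bench. Origin: on the turning axis at bench level, z up. Its -y axis is where the chassis lug must point after one click (the robot's right, within 0.2 rad).
- table_disc (a joint): angle of the turntable disc, rad, growing clockwise seen from above. Sprung detents every 60 degrees: it starts in the one at 0, the next clockwise is at 1.047, then 2.094. Turning takes under 8 N at the knob: the detent resists up to halfway, then pulls on into the next click; left within about 15 degrees of a click it settles there by itself.
- index_knob (a point): turntable handle: upright black knob 20 mm thick, from 37 to 87 mm above the bench, on a flat steel arm on the disc, 135 mm from the turning axis. The point is on the knob's axis, 65 mm above the bench. In the turntable's frame it lies at -120 degrees (anticlockwise from +x) at joint 0, at 180 degrees at 1.047. Nothing taller than the arm within 65 mm.
- chassis: open steel power-supply chassis, loose, about 3.6 kg, 200 x 120 mm, aluminium end panels up to 118 mm above the bench, a round transformer inside; it stands on four rubber feet on the turntable, centred, and turns with it. Origin: centre of the footprint, bottom of the feet (42 mm above the bench). x: lengthwise, towards the lug. It tips on its far feet, 60 mm behind the origin.
- lift_point (a point): lift point: centre of the underside of a round steel pad, 20 mm across, under the flat lug (50 mm wide, sticking out 32 mm) at one end of the chassis; from above it is marked by a hexagon bolt head on a washer, 14 mm in from the lug's edge, and a notch either side. 118 mm from the turning axis, 46 mm above the bench at the start. Its x points out of the chassis.
- jack: loose lever jack, 0.93 kg, on the bench. Grey base plate 64 mm wide, 6 mm thick, from 137 mm behind to 101 mm ahead of the origin; two upright cheek plates centred on the origin, 40 mm wide over both, 44 mm long, up to 62 mm above the bench: grip it across them. Origin: under the fulcrum pin at bench level. x: towards the saddle (its centre 84 mm ahead); the handle rises to -x.
- saddle (a point): centre of the top face of the jack's round saddle, 32 mm across, at the front of the jack; 37 mm above the bench at rest (9 mm under the lift pad when in place), 65 mm with the handle fully down. It stays level and moves straight up within 1 mm.
- jack_lever (a joint): lever angle, rad: 0 = handle up, saddle down (it starts and springs back there), 0.331 = handle fully down on its stop, saddle up 28 mm. Pressing at the T-bar takes about 2 N at first and 10 to 20 N with the chassis on the saddle. The handle comes up again as soon as it is let go.
- tbar (a point): centre of the T-bar at the end of the jack's handle: black rubber round bar 22 mm thick, 70 mm long, along the jack's y, 140 mm from the fulcrum pin (42 mm above the bench). At rest its centre is 95 mm above the bench and 129 mm behind the jack's origin; fully down 50 mm up and 140 mm behind. Press it from above or grip it.
- board_stand: bystander: black nylon stand 110 x 90 mm with three upright green circuit boards, 107 mm tall. Leave it alone.
- heat_sink: bystander: dull aluminium finned heat sink, 80 x 60 x 38 mm. Leave it alone.
- fuse_holder: bystander: squat orange fuse holder, 46 x 26 x 28 mm. Leave it alone.
- lifter: bystander: chrome tweezer-shaped component lifter, 130 mm long, lying flat. Leave it alone.
- foot_a: bystander: new rubber foot, 18 mm across, 8 mm tall. Leave it alone.
- foot_b: bystander: a second new rubber foot, the same. Leave it alone.
- driver: bystander: screwdriver 160 mm long. Leave it alone.

How it is judged:
By the outcome, as a careful person would: the job done as asked, in the order asked, and still so for the second after the job is handed in, while the arm keeps its last pose, push and grip.
It also fails if it takes over 64 s, if anything falls off the work surface, if the arm or the gripper's body presses on something with over 40 N, if the wrist force passes 120 N, or if a joint passes its speed limit or range.

## Working session

There is one attempt and no reset: what is moved stays moved. The work goes in short steps, Python scripts to look and compute and a shell command to move; the robot and the scene stay as the last step left them, time stands still between calls to the robot, and variables do not carry over. Pictures are saved under pics/ and viewed, at most 10 in all, crops included, and the job is handed in when it is done.

```bash
mkdir -p pics
cat > h.py <<'E'
import numpy as np,cv2
from scipy.spatial.transform import Rotation as R
from workcell import ctrl,viewer
def Rq(q): return R.from_quat([q[1],q[2],q[3],q[0]])
def T(pic,s):
    M=np.eye(4)
    if 'mount' in pic:
        M[:3,:3]=Rq(s['orientation']).as_matrix(); M[:3,3]=s['eef_pos']; return M@np.array(pic['mount'])
    o=np.array(pic['orientation'],float)
    M[:3,:3]=o if o.shape==(3,3) else Rq(o).as_matrix(); M[:3,3]=pic['eye']; return M
def cap(n):
    s=ctrl.observe(); p=viewer.capture(n); return p,T(p,s)
def lm(name,p,M,k=1):
    out=[]
    for d in viewer.landmark_of(name,p)[:k]:
        w=M@np.r_[d['point'],1]; c=d['point']; out.append((round(d['conf'],2),np.round(w[:3],4).tolist(),[round(p['fx']*c[0]/c[2]+p['cx']),round(p['fy']*c[1]/c[2]+p['cy'])]))
    return out
def save(p,f): cv2.imwrite('pics/'+f,p['frame'][:,:,::-1])
E
python3 - <<'E'
from h import *
s=ctrl.observe(); print(s['time_s'],s['eef_pos'],s['orientation'],ctrl.grip_depth)
print(np.round(Rq(s['orientation']).as_matrix(),3))
for c in ('scene','side'):
    p,M=cap(c); save(p,c+'0.png'); print(c)
    for n in ['turntable','index_knob','chassis','lift_point','jack','saddle','tbar','board_stand','heat_sink','fuse_holder','lifter','foot_a','driver']:
        print(n,lm(n,p,M,2))
E
```

```text
0.0 [ 0.24944503 -0.62676976  0.20481311] [-5.87933615e-04  9.82120204e-01  1.88253916e-01 -1.46401257e-04] -0.0188
[[ 0.929  0.37  -0.001]
 [ 0.37  -0.929  0.001]
 [-0.    -0.001 -1.   ]]
scene
turntable [(0.89, [0.5659, 0.2007, -0.002], [376, 215])]
index_knob [(0.78, [0.5161, 0.0779, 0.0671], [333, 194]), (0.68, [0.6812, 0.1556, 0.0452], [377, 228])]
chassis []
lift_point [(0.68, [0.6804, 0.1567, 0.0446], [377, 228])]
jack []
saddle [(0.44, [0.5445, -0.1649, 0.0373], [255, 221])]
tbar [(0.79, [0.5803, -0.3777, 0.0944], [176, 226])]
board_stand [(0.63, [0.791, -0.0566, -0.0008], [314, 282])]
heat_sink [(0.68, [0.7349, -0.3255, 0.0009], [206, 287]), (0.52, [0.3682, -0.196, 0.0052], [237, 199])]
fuse_holder [(0.62, [0.3777, -0.0552, -0.0], [281, 195])]
lifter [(0.72, [0.3675, -0.1937, 0.0001], [238, 200]), (0.61, [0.5821, -0.3802, 0.0954], [175, 226])]
foot_a []
driver [(0.62, [0.4575, 0.4097, -0.0002], [423, 185])]
side
turntable [(0.8, [0.574, 0.2069, -0.004], [302, 258])]
index_knob [(0.86, [0.52, 0.0759, 0.0665], [325, 212]), (0.18, [0.5598, -0.25, -0.0014], [321, 172])]
chassis []
lift_point [(0.67, [0.6832, 0.1581, 0.0472], [268, 230])]
jack [(0.55, [0.5632, -0.249, 0.0028], [320, 171])]
saddle [(0.58, [0.5486, -0.1681, 0.0403], [323, 175])]
tbar [(0.55, [0.5859, -0.3777, 0.098], [318, 130])]
board_stand [(0.93, [0.7952, -0.0543, 0.0015], [246, 198])]
heat_sink [(0.82, [0.7343, -0.3199, 0.0006], [277, 158]), (0.32, [0.791, -0.0545, -0.0013], [247, 198])]
fuse_holder [(0.65, [0.3772, -0.0559, 0.0006], [371, 207])]
lifter [(0.59, [0.3721, -0.1938, -0.0003], [373, 184])]
foot_a [(0.73, [0.5719, 0.2049, -0.0041], [303, 257]), (0.55, [0.3905, 0.3452, -0.0019], [365, 298])]
driver [(0.66, [0.4602, 0.4144, 0.002], [337, 315])]
```

View pics/scene0.png

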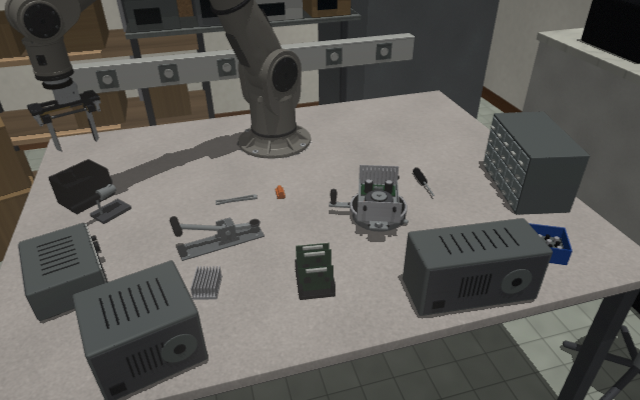

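View pics/side0.png

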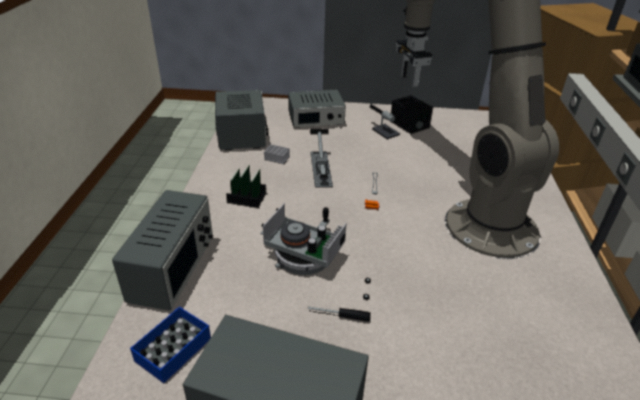

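The scene picture (camera opposite the robot) shows the turntable at about (376,210), with its knob at (333,194) and the lug at (377,228). The jack lies at (220,235), saddle end towards the turntable. The side view agrees: knob (325,212), jack (320,170). Both cameras agree to within about 5 mm, so I'll move over the knob.

```bash
cat >> h.py <<'E'
def go(x,y,z,yawdeg):
    "shift/turn (tool axes) from now to TCP xyz, tool pointing down, tool y axis at yawdeg in world"
    s=ctrl.observe(); A=Rq(s['orientation']).as_matrix(); a=np.radians(yawdeg)
    yy=np.array([np.cos(a),np.sin(a),0]); zz=np.array([0,0,-1.]); B=np.c_[np.cross(yy,zz),yy,zz]
    print('turn',np.round(R.from_matrix(A.T@B).as_rotvec(),4).tolist(),'shift',np.round(A.T@(np.array([x,y,z])-s['eef_pos']),4).tolist())
E
python3 -c "
from h import *
go(.518,.077,.20,-22)"
```

```text
turn [-0.0, -0.0, -0.808] shift [0.5098, -0.555, 0.0055]
```

```bash
python3 -m handwheel '[[[0,0,0],[0.02,-0.02,-0.03],0.06],[[0,0,-0.1],[0.255,-0.277,-0.05],0.06],[[0,0,-0.2],[0.255,-0.277,-0.05],0.06],[[0,0,-0.3],[0.255,-0.277,-0.05],0.06],[[0,0,-0.4],[0.255,-0.277,-0.05],0.06],[[0,0,-0.5],[0.255,-0.277,-0.05],0.06],[[0,0,-0.6],[0.255,-0.277,-0.05],0.06],[[0,0,-0.7],[0.255,-0.277,-0.05],0.06],[[0,0,-0.808],[0.255,-0.277,-0.05],0.06],[[0,0,-0.808],[0.255,-0.277,-0.05],0.06]]'
python3 -c "
from h import *
go(.518,.077,.20,-22)"
```

```text
time_s: 2.23
eef_pos: [0.3859, -0.2706, 0.2562]
orientation: [0.0, 0.826, 0.564, 0.001]
contact_force: [1.7, 0.1, -0.1]
gripper_width: 0.0599
gripper_force: 0.0
turn [0.0012, -0.0004, 0.0121] shift [0.3718, -0.0033, 0.0564]
```

```bash
python3 -m handwheel '[[[0,0,0],[0.372,-0.003,0.056],0.06],[[0,0,0],[0.372,-0.003,0.056],0.06],[[0,0,0],[0.372,-0.003,0.056],0.06],[[0,0,0],[0.372,-0.003,0.056],0.06],[[0,0,0],[0.372,-0.003,0.056],0.06],[[0,0,0],[0.372,-0.003,0.056],0.06],[[0,0,0],[0.372,-0.003,0.056],0.06],[[0,0,0],[0.372,-0.003,0.056],0.06],[[0,0,0],[0.372,-0.003,0.056],0.06],[[0,0,0],[0.372,-0.003,0.056],0.06]]'
python3 - <<'E'
from h import *
p,M=cap('wrist'); save(p,'w1.png')
for n in ['turntable','index_knob','lift_point']: print(n,lm(n,p,M,2))
E
```

```text
time_s: 3.07
eef_pos: [0.5218, 0.0782, 0.1989]
orientation: [-0.001, 0.827, 0.562, 0.001]
contact_force: [-1.7, 0.4, -0.9]
gripper_width: 0.0603
gripper_force: 0.0
turntable []
index_knob [(0.82, [0.5201, 0.0774, 0.065], [325, 188])]
lift_point [(0.65, [0.6835, 0.1593, 0.0482], [463, 33])]
```

View pics/w1.png

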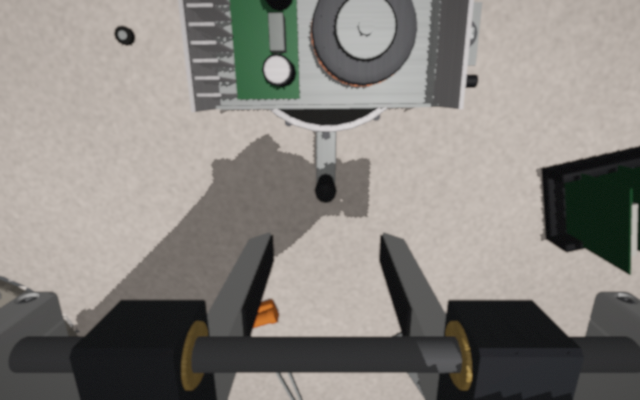

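The wrist view shows the knob at (325,188), centred between the fingers and with nothing near it. I'll go down around it and use the fingers as a loose cage.

```bash
python3 -c "
from h import *
go(.5195,.077,.047,-22.4)"
python3 -m handwheel '[[[0,0,0],[-0.002,0,0.04],0.06],[[0,0,0],[-0.002,0,0.08],0.06],[[0,0,0],[-0.002,0,0.12],0.06],[[0,0,0],[-0.002,0,0.152],0.05],[[0,0,0],[-0.002,0,0.152],0.04],[[0,0,0],[-0.002,0,0.152],0.028],[[0,0,0],[-0.002,0,0.152],0.028]]' 5
python3 - <<'E'
from h import *
C=np.array([.571,.202])
for d in range(5,61,5):
    a=np.radians(-112.4-d); print(d,end=' '); go(*(C+.135*np.array([np.cos(a),np.sin(a)])),.047,-22.4-d)
E
```

```text
turn [-0.0001, 0.0004, 0.0063] shift [0.0064, -0.0037, 0.1525]
time_s: 3.85
eef_pos: [0.521, 0.0682, 0.0495]
orientation: [0.001, 0.829, 0.559, 0.001]
contact_force: [-0.4, 0.2, 0.1]
gripper_width: 0.0365
gripper_force: 0.0
5 turn [0.0017, -0.0008, 0.0931] shift [0.0084, -0.0165, 0.0024]
10 turn [0.0017, -0.0009, 0.1803] shift [0.01, -0.0281, 0.0024]
15 turn [0.0016, -0.001, 0.2676] shift [0.0126, -0.0396, 0.0024]
20 turn [0.0016, -0.001, 0.3549] shift [0.0162, -0.0508, 0.0024]
25 turn [0.0016, -0.0011, 0.4421] shift [0.0208, -0.0617, 0.0024]
30 turn [0.0015, -0.0012, 0.5294] shift [0.0263, -0.0721, 0.0023]
35 turn [0.0015, -0.0013, 0.6167] shift [0.0326, -0.082, 0.0023]
40 turn [0.0014, -0.0013, 0.7039] shift [0.0399, -0.0913, 0.0023]
45 turn [0.0014, -0.0014, 0.7912] shift [0.0479, -0.0999, 0.0023]
50 turn [0.0013, -0.0015, 0.8785] shift [0.0566, -0.1078, 0.0023]
55 turn [0.0013, -0.0015, 0.9657] shift [0.066, -0.115, 0.0023]
60 turn [0.0012, -0.0016, 1.053] shift [0.076, -0.1212, 0.0023]
```

```bash
python3 -m handwheel '[[[0,0,0],[0.008,-0.005,0.002],0.03],[[0,0,0.09],[0.008,-0.0165,0.002],0.03],[[0,0,0.18],[0.010,-0.028,0.002],0.03],[[0,0,0.27],[0.0125,-0.04,0.002],0.03],[[0,0,0.355],[0.016,-0.051,0.002],0.03],[[0,0,0.44],[0.021,-0.062,0.002],0.03],[[0,0,0.53],[0.026,-0.072,0.002],0.03],[[0,0,0.617],[0.0325,-0.082,0.002],0.03],[[0,0,0.617],[0.0325,-0.082,0.002],0.03]]'
python3 - <<'E'
from h import *
C=np.array([.571,.202])
s=ctrl.observe(); v=np.array(s['eef_pos'][:2])-C; print(np.degrees(np.arctan2(v[1],v[0])),np.linalg.norm(v))
for d in range(35,66,5):
    a=np.radians(-112.4-d); print(d,end=' '); go(*(C+.135*np.array([np.cos(a),np.sin(a)])),.047,-22.4-d)
E
```

```text
time_s: 4.6
eef_pos: [0.4561, 0.132, 0.0474]
orientation: [-0.0, 0.96, 0.28, 0.002]
contact_force: [-2.8, 6.5, 1.4]
gripper_width: 0.03
gripper_force: 5.1
-148.6505361908745 0.13449637318131655
35 turn [0.0005, -0.0032, -0.0015] shift [-0.0005, 0.0029, 0.0004]
40 turn [0.0004, -0.0032, 0.0857] shift [-0.0, -0.0088, 0.0004]
45 turn [0.0003, -0.0032, 0.173] shift [0.0015, -0.0205, 0.0004]
50 turn [0.0001, -0.0033, 0.2603] shift [0.004, -0.032, 0.0004]
55 turn [-0.0, -0.0033, 0.3475] shift [0.0075, -0.0432, 0.0004]
60 turn [-0.0002, -0.0033, 0.4348] shift [0.012, -0.0541, 0.0004]
65 turn [-0.0003, -0.0033, 0.5221] shift [0.0175, -0.0646, 0.0004]
```

```bash
python3 -m handwheel '[[[0,0,0.086],[0,-0.009,0],0.03],[[0,0,0.173],[0.0015,-0.0205,0],0.03],[[0,0,0.26],[0.004,-0.032,0],0.03],[[0,0,0.35],[0.0075,-0.043,0],0.03],[[0,0,0.435],[0.012,-0.054,0],0.03],[[0,0,0.435],[0.012,-0.054,0],0.03],[[0,0,0.435],[0.012,-0.054,0],0.03],[[0,0,0.435],[0.012,-0.054,0],0.06],[[0,0,0.435],[0.012,-0.054,0],0.06],[[0,0,0.435],[0.012,-0.054,0],0.06]]'
python3 - <<'E'
from h import *
p,M=cap('side'); save(p,'s2.png')
for n in ['index_knob','lift_point','turntable','jack','saddle','tbar']: print(n,lm(n,p,M,1))
E
```

```text
time_s: 5.43
eef_pos: [0.4373, 0.1807, 0.0456]
orientation: [0.0, 0.998, 0.068, 0.0]
contact_force: [-1.4, -0.5, -0.0]
gripper_width: 0.0467
gripper_force: 0.0
index_knob [(0.96, [0.4364, 0.1835, 0.0689], [352, 237])]
lift_point [(0.84, [0.5903, 0.0867, 0.045], [302, 218])]
turntable [(0.64, [0.4599, 0.4138, 0.0028], [338, 315])]
jack [(0.97, [0.5597, -0.2498, -0.0009], [321, 172])]
saddle [(0.56, [0.5504, -0.1677, 0.0407], [322, 175])]
tbar [(0.68, [0.5849, -0.3747, 0.0983], [318, 131])]
```

The knob has clicked into the next detent, and the lug now points to -y. Next I'll rise and go over to the jack.

```bash
python3 -m handwheel '[[[0,0,0],[0,0,-0.04],0.06],[[0,0,0],[0,0,-0.08],0.06],[[0,0,0],[0,0,-0.12],0.06],[[0,0,0],[0,0,-0.16],0.08],[[0,0,-0.1],[0,0.01,-0.19],0.09],[[0,0,-0.2],[0,0.01,-0.19],0.09],[[0,0,-0.3],[0,0.01,-0.19],0.09],[[0,0,-0.4],[0,0.01,-0.19],0.09]]'
python3 -c "
from h import *
print(ctrl.observe()['joints'])
go(.567,-.28,.22,9.9)"
```

```text
time_s: 6.45
eef_pos: [0.4386, 0.1715, 0.2362]
orientation: [0.0, 0.964, 0.266, 0.001]
contact_force: [0.4, -0.3, 0.8]
gripper_width: 0.0889
gripper_force: 0.0
[-0.16181334  0.07849891 -0.36424769  1.99202538  0.03222995  1.07506136
 -1.57162212]
turn [0.0012, -0.0009, -1.2041] shift [-0.1218, 0.4533, 0.0162]
```

```bash
python3 -m handwheel '[[[0,0,-0.12],[-0.122,0.453,0.016],0.09],[[0,0,-0.24],[-0.122,0.453,0.016],0.09],[[0,0,-0.36],[-0.122,0.453,0.016],0.09],[[0,0,-0.48],[-0.122,0.453,0.016],0.09],[[0,0,-0.6],[-0.122,0.453,0.016],0.09],[[0,0,-0.72],[-0.122,0.453,0.016],0.09],[[0,0,-0.84],[-0.122,0.453,0.016],0.09],[[0,0,-0.96],[-0.122,0.453,0.016],0.09],[[0,0,-1.08],[-0.122,0.453,0.016],0.09],[[0,0,-1.2],[-0.122,0.453,0.016],0.09]]'
python3 -c "
from h import *
go(.567,-.28,.22,9.9)"
```

```text
time_s: 7.28
eef_pos: [0.5344, -0.1703, 0.2235]
orientation: [0.0, 0.697, 0.717, 0.0]
contact_force: [0.5, -0.0, 0.0]
gripper_width: 0.0902
gripper_force: 0.0
turn [0.0001, -0.0001, -0.1444] shift [-0.1106, 0.0294, 0.0035]
```

```bash
python3 -m handwheel '[[[0,0,-0.05],[0.07,0.04,0],0.09],[[0,0,-0.14],[0.14,0.04,0],0.09],[[0,0,-0.14],[0.14,0.04,0],0.09],[[0,0,-0.14],[0.14,0.04,0],0.09],[[0,0,-0.14],[0.14,0.04,0],0.09],[[0,0,-0.14],[0.14,0.04,0],0.09]]'
python3 - <<'E'
from h import *
p,M=cap('wrist'); save(p,'w3.png'); print(np.round(ctrl.observe()['eef_pos'],3))
for n in ['lift_point','turntable','chassis','index_knob','board_stand']: print(n,lm(n,p,M,1))
E
```

```text
time_s: 7.78
eef_pos: [0.5712, -0.0264, 0.2233]
orientation: [-0.0, 0.646, 0.763, 0.0]
contact_force: [0.5, -1.0, -0.9]
gripper_width: 0.0899
gripper_force: 0.0
[ 0.571 -0.028  0.223]
lift_point []
turntable [(0.7, [0.7953, -0.0566, -0.0015], [499, 219])]
chassis [(0.27, [0.5492, -0.1649, 0.0368], [289, 282])]
index_knob []
board_stand [(0.92, [0.7936, -0.0581, -0.0009], [497, 220])]
```

View pics/w3.png

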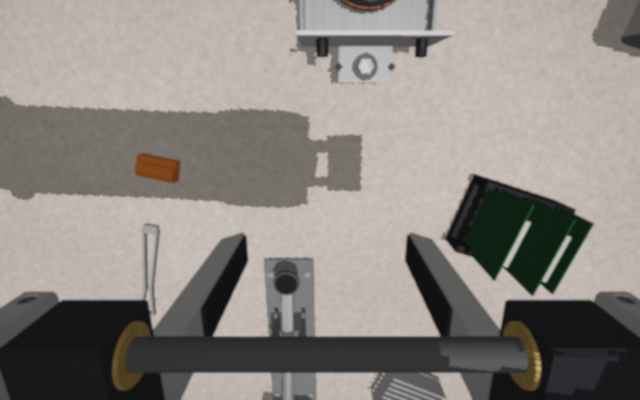

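The wrist view shows the bolt at (366,66) with notches at (337,67) and (394,65), and the jack's saddle at (287,275). I'll turn those pixels into positions.

Run:
```python
from h import *
p,M=cap('wrist'); z=p['z_map']
g=cv2.cvtColor(p['frame'],cv2.COLOR_RGB2GRAY)
cv2.imwrite('pics/crop.png',np.hstack([cv2.resize(p['frame'][30:100,310:420,::-1],None,fx=3.6,fy=3.6,interpolation=cv2.INTER_CUBIC),cv2.resize(p['frame'][240:310,232:342,::-1],None,fx=3.6,fy=3.6,interpolation=cv2.INTER_CUBIC)]))
def dp(u,v):
    d=np.median(z[v-1:v+2,u-1:u+2]); q=M@np.array([(u-p['cx'])/p['fx']*d,(v-p['cy'])/p['fy']*d,d,1]); return np.round(q[:3],4)
for u,v in [(366,66),(366,78),(345,66),(388,65),(345,80),(385,79),(287,270),(287,280),(270,262),(307,262),(270,300),(310,300)]: print(u,v,dp(u,v))
print(lm('saddle',p,M),lm('jack',p,M),lm('lift_point',p,M))
```

```text
366 66 [0.5905 0.0839 0.0613]
366 78 [0.5933 0.0739 0.0537]
345 66 [0.5715 0.0813 0.0541]
388 65 [0.6118 0.0888 0.0536]
345 80 [ 5.762e-01  7.130e-02 -2.000e-04]
385 79 [6.198e-01 7.940e-02 5.000e-04]
287 270 [ 0.544  -0.1522  0.0367]
287 280 [ 0.5457 -0.1649  0.0378]
270 262 [ 0.5199 -0.1614  0.0064]
307 262 [ 0.5666 -0.1537  0.0066]
270 300 [ 0.5262 -0.2168  0.0064]
310 300 [ 0.5785 -0.2084  0.0063]
[(0.58, [0.5464, -0.1646, 0.0385], [288, 280])] [(0.88, [0.561, -0.2489, 0.0021], [293, 322])] [(0.75, [0.5928, 0.0867, 0.0505], [368, 64])]
```

View pics/crop.png

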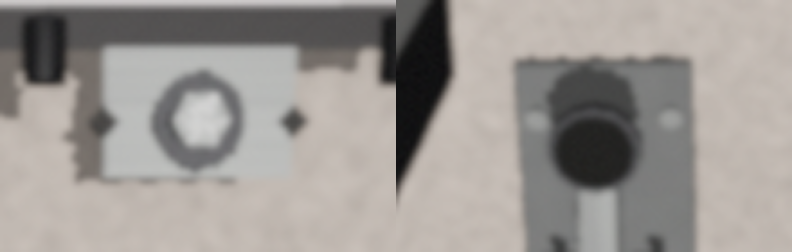

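In the crops the bolt is at about (366,64) and the saddle at (287,282). The jack's line and the lug's line are both near 100°, so this is essentially a pure shift of (+0.044, +0.2535). Now I'll grasp the jack.

```bash
python3 -c "
from h import *
go(.5606,-.2497,.10,10);go(.5606,-.2497,.022,10)"
```

```text
turn [0.0001, -0.0001, -0.0129] shift [-0.2169, -0.0461, 0.1236]
turn [0.0001, -0.0001, -0.0129] shift [-0.2169, -0.0461, 0.2016]
```

```bash
python3 -m handwheel '[[[0,0,-0.013],[-0.04,-0.009,0],0.09],[[0,0,-0.013],[-0.08,-0.018,0.02],0.09],[[0,0,-0.013],[-0.12,-0.027,0.04],0.09],[[0,0,-0.013],[-0.16,-0.036,0.06],0.09],[[0,0,-0.013],[-0.2,-0.044,0.08],0.09],[[0,0,-0.013],[-0.217,-0.046,0.10],0.09],[[0,0,-0.013],[-0.217,-0.046,0.11],0.09],[[0,0,-0.013],[-0.217,-0.046,0.12],0.09],[[0,0,-0.013],[-0.217,-0.046,0.12],0.09]]'
python3 -c "
from h import *
go(.5606,-.2497,.022,10)"
```

```text
time_s: 9.03
eef_pos: [0.56, -0.2485, 0.1015]
orientation: [-0.001, 0.642, 0.766, -0.0]
contact_force: [0.8, 1.0, -0.8]
gripper_width: 0.0905
gripper_force: 0.0
turn [-0.0021, -0.002, 0.0008] shift [-0.0014, 0.0006, 0.0795]
```

```bash
python3 -m handwheel '[[[0,0,0],[-0.001,0,0.03],0.09],[[0,0,0],[-0.001,0,0.06],0.09],[[0,0,0],[-0.001,0,0.079],0.09],[[0,0,0],[-0.001,0,0.079],0.07],[[0,0,0],[-0.001,0,0.079],0.05],[[0,0,0],[-0.001,0,0.079],0.03],[[0,0,0],[-0.001,0,0.079],0.03],[[0,0,0],[-0.001,0,0.079],0.03],[[0,0,0],[-0.001,0,0.079],0.03],[[0,0,0],[-0.001,0,0.079],0.03]]' 45
python3 -c "
from h import *
s=ctrl.observe();print(s['eef_pos'],s['contact_force'])
go(.6046,.0038,.022,10)"
```

```text
time_s: 9.87
eef_pos: [0.5614, -0.2505, 0.0252]
orientation: [0.0, 0.643, 0.766, 0.0]
contact_force: [-0.6, -0.1, 0.0]
gripper_width: 0.0469
gripper_force: 0.0
[ 0.56135496 -0.25049018  0.02523725] [-0.56631557 -0.078184    0.02551259]
turn [0.0009, 0.0004, 0.0006] shift [0.2429, 0.0869, 0.0032]
```

```bash
python3 -m handwheel '[[[0,0,0],[0,0,0],0.03],[[0,0,0],[0,0,0],0.03],[[0,0,0],[0,0,0],0.03],[[0,0,0],[0,0,0],0.03],[[0,0,0],[0,0,-0.005],0.03],[[0,0,0],[0,0,-0.010],0.03],[[0,0,0],[0,0,-0.012],0.03],[[0,0,0],[0,0,-0.012],0.03]]' 55
python3 - <<'E'
from h import *
p,M=cap('side'); s=ctrl.observe();print(s['eef_pos'],s['contact_force'],s['torque'],s['gripper_width'],s['gripper_force'])
for n in ['jack','saddle','tbar']: print(n,lm(n,p,M,1))
E
```

```text
time_s: 10.53
eef_pos: [0.5611, -0.2504, 0.0369]
orientation: [0.0, 0.643, 0.766, 0.0]
contact_force: [0.6, 0.7, -9.2]
gripper_width: 0.0396
gripper_force: 55.0
[ 0.56097624 -0.25035266  0.03661726] [ 0.3599257  -1.04296979 -9.90455886] [ 0.10979542 -0.06740013 -0.00105568] 0.03949280684167158 54.98706936836243
jack [(0.67, [0.5622, -0.2502, 0.0118], [321, 169])]
saddle [(0.4, [0.5493, -0.1674, 0.0491], [322, 173])]
tbar []
```

Lifted level, and the measured force matches the jack's weight. I'll move it to a staging pose 10 cm short of the lug.

```bash
python3 -m handwheel '[[[0,0,0],[0.015,0.01,0],0.03],[[0,0,0],[0.04,0.025,0],0.03],[[0,0,0],[0.065,0.04,0],0.03],[[0,0,0],[0.09,0.055,0],0.03],[[0,0,0],[0.115,0.07,0],0.03],[[0,0,0],[0.135,0.083,0],0.03],[[0,0,0],[0.143,0.087,0.004],0.03],[[0,0,0],[0.143,0.087,0.008],0.03],[[0,0,0],[0.143,0.087,0.008],0.03],[[0,0,0],[0.143,0.087,0.008],0.03]]'
python3 - <<'E'
from h import *
p,M=cap('wrist'); s=ctrl.observe();print(s['eef_pos'],s['contact_force']); save(p,'w4.png')
z=p['z_map']
for n in ['lift_point','saddle','jack']: print(n,lm(n,p,M,1))
E
```

```text
time_s: 11.57
eef_pos: [0.621, -0.0955, 0.028]
orientation: [-0.0, 0.643, 0.766, -0.001]
contact_force: [0.1, -1.3, -10.2]
gripper_width: 0.0397
gripper_force: 55.0
[ 0.62121098 -0.09579179  0.02831944] [  0.34882889  -0.34855349 -10.36133277]
lift_point []
saddle [(0.92, [0.6046, -0.0089, 0.043], [323, 83])]
jack [(0.69, [0.6227, -0.091, 0.0041], [330, 224])]
```

View pics/w4.png

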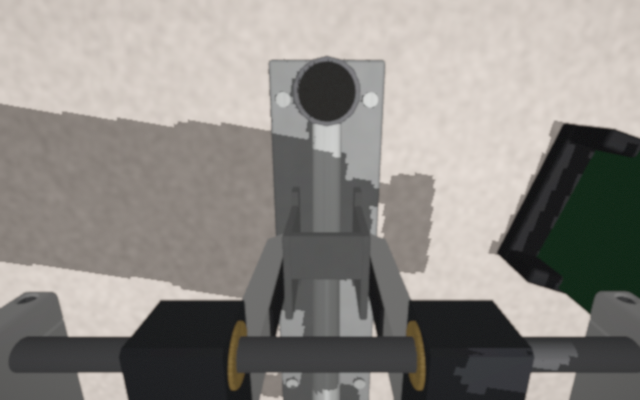

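Saddle at (327,90), and the base plate is symmetric about column 327, so the jack is aligned with the tool. I'll work out the saddle's position and the shift left to go.

Run:
```python
from h import *
p,M=cap('wrist'); z=p['z_map']; s=ctrl.observe()
q=p['frame'][:,:,0]
def dp(u,v):
    d=np.median(z[v-2:v+3,u-2:u+3]); return M@np.array([(u-p['cx'])/p['fx']*d,(v-p['cy'])/p['fy']*d,d,1])
sd=dp(327,90); pl=[dp(280,75),dp(374,75),dp(285,150),dp(372,150)]
print(np.round(sd,4)); print(np.round([a[:3] for a in pl],4))
A=Rq(s['orientation']).as_matrix(); print('tool',A.T@(sd[:3]-s['eef_pos']))
print('rem',A.T@(np.array([.590,.0865,sd[2]])-sd[:3]))
```

```text
[ 0.6074 -0.0116  0.0415  1.    ]
[[ 0.581  -0.0081  0.0106]
 [ 0.6313  0.0008  0.0102]
 [ 0.5893 -0.0481  0.0107]
 [ 0.6388 -0.0394  0.0103]]
tool [ 0.08482801  0.00043937 -0.01280326]
rem [ 9.96689189e-02 -1.78504583e-04 -1.01230724e-05]
```

```bash
python3 -m handwheel '[[[0,0,0],[0.01,0,0.0015],0.03],[[0,0,0],[0.025,0,0.0015],0.03],[[0,0,0],[0.04,0,0.0015],0.03],[[0,0,0],[0.05,0,0.0015],0.03],[[0,0,0],[0.05,0,0.0015],0.03],[[0,0,0],[0.05,0,0.0015],0.03],[[0,0,0],[0.05,0,0.0015],0.03],[[0,0,0],[0.05,0,0.0015],0.03]]'
python3 - <<'E'
from h import *
p,M=cap('wrist'); save(p,'w5.png'); s=ctrl.observe(); A=Rq(s['orientation']).as_matrix()
print(s['eef_pos'],s['contact_force'])
t=A.T@(np.array([.59,.0865,0])-s['eef_pos']); print('bolt in tool',t)
print(lm('lift_point',p,M),lm('saddle',p,M))
E
```

```text
time_s: 12.48
eef_pos: [0.6131, -0.0456, 0.0271]
orientation: [0.0, 0.643, 0.766, -0.0]
contact_force: [0.5, -0.7, -9.2]
gripper_width: 0.0397
gripper_force: 55.0
[ 0.61308197 -0.04573577  0.0270842 ] [ -0.98739167  -0.30438315 -10.04839608]
bolt in tool [0.13423924 0.00022054 0.02706304]
[] [(0.84, [0.5985, 0.0418, 0.0383], [328, 82])]
```

View pics/w5.png

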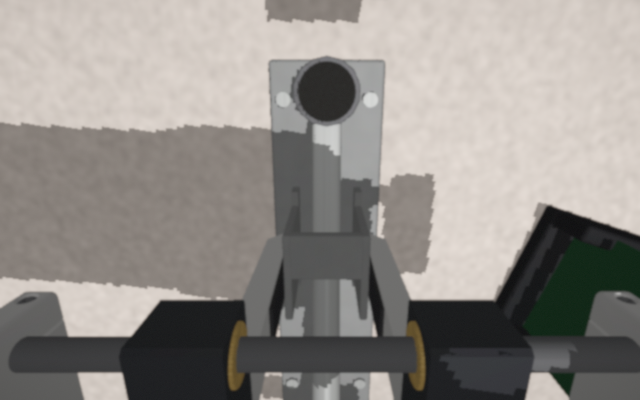

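The saddle is still at (327,90), and the lug's shadow is just entering at the top. I'll go forward the remaining 49.5 mm and look again before setting the jack down.

```bash
python3 -m handwheel '[[[0,0,0],[0.008,0,0],0.03],[[0,0,0],[0.018,0,0],0.03],[[0,0,0],[0.028,0,0],0.03],[[0,0,0],[0.038,0,0],0.03],[[0,0,0],[0.046,0,0],0.03],[[0,0,0],[0.0495,0,0],0.03],[[0,0,0],[0.0495,0,0],0.03],[[0,0,0],[0.0495,0,0],0.03],[[0,0,0],[0.0495,0,0],0.03]]'
python3 - <<'E'
from h import *
p,M=cap('wrist'); save(p,'w6.png'); s=ctrl.observe(); A=Rq(s['orientation']).as_matrix()
print(s['eef_pos'],s['contact_force'])
t=A.T@(np.array([.59,.0865,0])-s['eef_pos']); print('bolt in tool',t)
for n in ['lift_point','saddle']:
  print(lm(n,p,M))
z=p['z_map']
iM=np.linalg.inv(M)
for P in [(.59,.0865,.061)]:
  c=iM@np.r_[P,1]; print('bolt px expected',p['fx']*c[0]/c[2]+p['cx'],p['fy']*c[1]/c[2]+p['cy'])
E
```

```text
time_s: 13.38
eef_pos: [0.6045, 0.003, 0.0271]
orientation: [0.0, 0.643, 0.766, -0.0]
contact_force: [-0.2, -0.8, -9.7]
gripper_width: 0.0398
gripper_force: 55.0
[0.60452465 0.00283804 0.02704808] [-0.81797207 -0.79689683 -9.75901621]
bolt in tool [0.08491897 0.00021078 0.02702982]
[(0.88, [0.593, 0.0877, 0.0507], [334, 89])]
[]
bolt px expected 326.42960352935626 90.13516690234
```

View pics/w6.png

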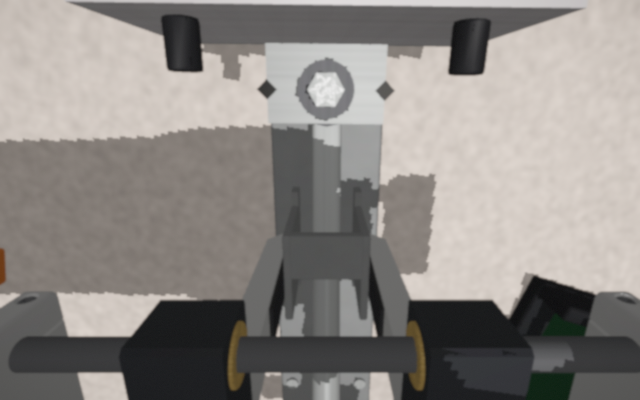

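The bolt is at (326,90), right over where the saddle should be, with the lug's edges square to the jack. I'll set it down and release.

```bash
python3 -m handwheel '[[[0,0,0],[0,0,0.001],0.03],[[0,0,0],[0,0,0.002],0.03],[[0,0,0],[0,0,0.003],0.03],[[0,0,0],[0,0,0.003],0.03],[[0,0,0],[0,0,0.003],0.03]]'
```

```text
time_s: 13.95
eef_pos: [0.6045, 0.0033, 0.0248]
orientation: [0.0, 0.643, 0.766, -0.0]
contact_force: [-5.6, -0.7, 7.1]
gripper_width: 0.0396
gripper_force: 55.0
```

```bash
python3 -m handwheel '[[[0,0,0],[0,0,-0.0007],0.045],[[0,0,0],[0,0,-0.0007],0.06],[[0,0,0],[0,0,-0.0007],0.08],[[0,0,0],[0,0,-0.0007],0.08],[[0,0,0],[0,0,-0.02],0.08],[[0,0,0],[0,0,-0.055],0.08],[[0,0,0],[0,0,-0.095],0.08],[[0,0,0],[0,0,-0.13],0.06],[[0,0,0],[-0.04,0,-0.15],0.04],[[0,0,0],[-0.08,0,-0.15],0.02]]'
python3 - <<'E'
from h import *
p,M=cap('side'); q,N=cap('scene')
for n in ['jack','saddle','tbar','lift_point']: print(n,lm(n,p,M),lm(n,q,N))
s=ctrl.observe(); print(s['eef_pos'])
go(.627,-.124,.16,10)
E
```

```text
time_s: 14.78
eef_pos: [0.6207, -0.0721, 0.1793]
orientation: [0.003, 0.64, 0.768, 0.003]
contact_force: [2.4, -1.2, -0.5]
gripper_width: 0.0635
gripper_force: 0.0
jack [] [(0.66, [0.6067, 0.0038, 0.0024], [318, 233])]
saddle [] [(0.41, [0.5874, 0.0843, 0.0385], [342, 215])]
tbar [(0.61, [0.6299, -0.1215, 0.0979], [298, 166])] [(0.67, [0.6248, -0.1251, 0.0935], [273, 219])]
lift_point [(0.98, [0.5903, 0.0866, 0.0458], [302, 218])] [(0.56, [0.5897, 0.0829, 0.0467], [342, 213])]
[ 0.61804718 -0.07305588  0.17372842]
turn [-0.0004, -0.0005, 0.0022] shift [-0.0517, -0.0001, 0.0137]
```

Both cameras place the saddle under the bolt. Next I'll shut the fingers and hover just over the T-bar.

```bash
python3 -m handwheel '[[[0,0,0],[-0.03,0,0],0.0],[[0,0,0],[-0.052,0,0],0.0],[[0,0,0],[-0.052,0,0],0.0],[[0,0,0],[-0.052,0,0],0.0],[[0,0,0],[-0.052,0,0.02],0.0],[[0,0,0],[-0.052,0,0.04],0.0],[[0,0,0],[-0.052,0,0.05],0.0],[[0,0,0],[-0.052,0,0.05],0.0],[[0,0,0],[-0.052,0,0.05],0.0]]' 20
python3 - <<'E'
from h import *
print(ctrl.observe()['eef_pos'])
d=np.array([np.cos(np.radians(100)),np.sin(np.radians(100))]);o=np.array([.6045,.003])
for r,z in [(129.6,106),(133.6,95),(136.6,84),(138.7,72.5),(139.8,61),(140,56)]: go(*(o-d*r/1000),z/1000,10)
E
```

```text
time_s: 16.03
eef_pos: [0.6271, -0.1245, 0.124]
orientation: [-0.001, 0.642, 0.767, -0.0]
contact_force: [-0.3, -0.1, 0.7]
gripper_width: 0.0005
gripper_force: 0.0
[ 0.62711608 -0.12445842  0.12396908]
turn [-0.0007, -0.0007, 0.0016] shift [-0.0002, -0.0001, 0.018]
turn [-0.0007, -0.0007, 0.0016] shift [-0.0042, -0.0001, 0.029]
turn [-0.0007, -0.0007, 0.0016] shift [-0.0072, -0.0001, 0.04]
turn [-0.0007, -0.0007, 0.0016] shift [-0.0093, -0.0001, 0.0515]
turn [-0.0007, -0.0007, 0.0016] shift [-0.0104, -0.0001, 0.063]
turn [-0.0007, -0.0007, 0.0016] shift [-0.0106, -0.0001, 0.068]
```

```bash
python3 -m handwheel '[[[0,0,0],[0,0,0.009],0],[[0,0,0],[0,0,0.018],0],[[0,0,0],[-0.002,0,0.0235],0],[[0,0,0],[-0.004,0,0.029],0],[[0,0,0],[-0.0057,0,0.0345],0],[[0,0,0],[-0.0072,0,0.04],0],[[0,0,0],[-0.0083,0,0.0457],0],[[0,0,0],[-0.0093,0,0.0515],0],[[0,0,0],[-0.0093,0,0.0515],0]]'
```

```text
time_s: 16.78
eef_pos: [0.6294, -0.1356, 0.0725]
orientation: [0.001, 0.643, 0.766, 0.0]
contact_force: [-1.2, -1.7, 15.5]
gripper_width: 0.0007
gripper_force: 7.5
```

```bash
python3 -m handwheel '[[[0,0,0],[0,0,0.004],0],[[0,0,0],[0,0,0.008],0],[[0,0,0],[0,0,0.011],0],[[0,0,0],[0,0,0.013],0],[[0,0,0],[0,0,0.014],0],[[0,0,0],[0,0,0.014],0],[[0,0,0],[0,0,0.014],0]]'
python3 - <<'E'
from h import *
p,M=cap('side'); q,N=cap('scene')
for n in ['saddle','tbar','lift_point','jack','board_stand','fuse_holder']: print(n,lm(n,p,M),lm(n,q,N))
s=ctrl.observe(); print(s['eef_pos'],s['contact_force'])
E
```

```text
time_s: 17.37
eef_pos: [0.6299, -0.1374, 0.0603]
orientation: [0.002, 0.643, 0.766, -0.0]
contact_force: [-4.4, -8.7, 24.8]
gripper_width: 0.0008
gripper_force: 12.3
saddle [] [(0.44, [0.5904, 0.0837, 0.0692], [343, 207])]
tbar [(0.51, [0.6307, -0.13, 0.0509], [298, 176])] [(0.68, [0.6284, -0.1356, 0.0503], [270, 233])]
lift_point [(0.7, [0.5886, 0.0877, 0.0653], [302, 213])] [(0.73, [0.5884, 0.0827, 0.0653], [342, 208])]
jack [(0.73, [0.6046, 0.0046, 0.0011], [300, 213])] [(0.56, [0.6026, 0.0015, 0.0018], [316, 233])]
board_stand [(0.8, [0.7936, -0.0545, -0.0019], [247, 199])] [(0.75, [0.7927, -0.0524, 0.0014], [316, 281])]
fuse_holder [(0.65, [0.379, -0.0565, -0.0006], [371, 207])] [(0.64, [0.3782, -0.0576, -0.0001], [280, 195])]
[ 0.62990791 -0.13742841  0.06039178] [-3.85137983 -9.31712714 24.66950408]
```

```bash
python3 -m handwheel '[[[0,0,0],[-0.001,0,0.001],0],[[0,0,0],[-0.001,0,0.001],0],[[0,0,0],[-0.001,0,0.001],0],[[0,0,0],[-0.001,0,0.001],0],[[0,0,0],[-0.001,0,0.001],0],[[0,0,0],[-0.001,0,0.001],0]]'
python3 - <<'E'
from h import *
p,M=cap('side'); cv2.imwrite('pics/end.png',cv2.resize(p['frame'][110:290,220:400,::-1],None,fx=3.3,fy=3.3,interpolation=cv2.INTER_CUBIC))
E
```

```text
time_s: 18.57
eef_pos: [0.63, -0.1376, 0.0597]
orientation: [0.002, 0.643, 0.766, 0.0]
contact_force: [-7.1, -5.5, 32.1]
gripper_width: 0.0
gripper_force: 15.6
```

View pics/end.png

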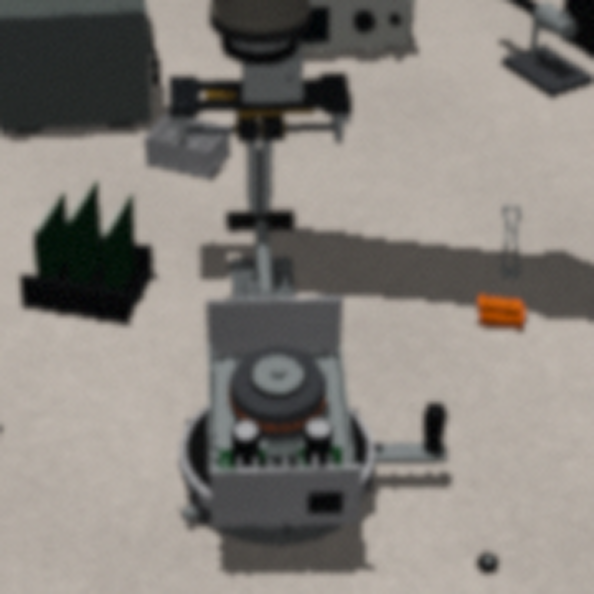

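The crop shows the fingertips holding the T-bar down at about (262,218), the chassis's lug end raised, and the knob in its detent at (433,425). The bystanders haven't moved, and the push is steady at 32 N.

```bash
python3 -c "
from workcell import ctrl
print(ctrl.close_job())"
```

```text
the job is handed in; nothing more can be done
None
```

I turned the turntable one click clockwise by its knob and set the jack under the lug's bolt. The lug end is now raised about 19 mm (lift point at 65 mm, as expected at full lift), and I handed the job in at about 19 s with the arm still pressing the handle down.

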